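# Work a wedged plug gauge loose and stand it in its rest

### The job

The plug gauge in the two-jaw fixture is wedged tight. Take it by its wooden handle and rock it firmly over towards one jaw and then towards the other, keeping its foot down in the pocket, until both jaws have given way; then draw it up and out and stand it upright in the wooden rest. Leave the spare gauge standing where it is.

Things in the scene. Friction and masses are not known exactly. Their poses are not given: they have to be found in the camera images.
- stuck_gauge_center (a point): Wedged plug gauge, 125 mm tall, 0.3 kg: round steel plug, 42 mm across, its shoulder tapering to 34 mm from 25 to 32 mm up; 18 mm neck; wooden handle 22 x 22 mm from 65 to 125 mm up (grip at about 95). Point on its axis, 62.5 mm above the underside; z up, x and y square to the handle's flats and at first as the fixture's. A straight pull meets about 25 N; leaning the handle takes 5 to 15 N.
- fixture_seat (a point): Fixture, fixed to the table: grey base 70 (x) x 136 (y) x 18 mm, a 49 mm high jaw and end block at either end along y, and a 44 mm square pocket 12 mm deep between the jaws. The point is the centre of the pocket's floor, 6 mm above the table, where the gauge's underside stands; z up. Rock the gauge along this y axis, over the edge of its underside; rocking along x frees nothing.
- jaw_left (a joint): Steel jaw on the fixture's +y side; its rubber nose bears on the gauge's shoulder 28 mm above the underside. Value: how far it is pushed outward, 0 to 0.012 m. It slides stiffly (12 N) and stays where it is left. Leaning the gauge about 0.26 rad (15 degrees) towards it pushes it 3 to 5 mm; the gauge is free to draw out once each jaw is back 2 to 3 mm.
- jaw_right (a joint): The same kind of jaw on the fixture's -y side; its value grows as it is pushed outward, to -y.
- rest_floor (a point): The wooden rest, fixed to the table: a square low-rimmed tray 92 x 92 x 20 mm, rim 9 mm wide, so the felt-lined floor inside is 74 x 74 mm. The point is the centre of that floor, 9 mm above the table; z up.
- spare_gauge_center (a point): A second gauge of the same make standing loose on the table, to be left alone. The point is on its axis, 62.5 mm above its underside.
Mind the look-alikes: they are no part of the job. Leave any pink or turquoise look-alike of the part that bears stuck_gauge_center alone.

How it is judged:
On the way, in this order (a step that is already met when the one before it is completed fails the run):
1. the gauge, its foot still in the pocket, has been leaned over and has pushed one of the jaws back 2 mm or more (value of joint any of jaw_left, jaw_right above 0.002 m and z of stuck_gauge_center in the frame of fixture_seat below 0.0765 m), for 0.05 s.
2. leaned the other way too: both jaws pushed back 2 mm or more, with its foot still in the pocket (centre raised less than 14 mm) (value of joint each of jaw_left, jaw_right above 0.002 m and z of stuck_gauge_center in the frame of fixture_seat below 0.0765 m), for 0.05 s.
3. the gauge has been drawn up clear of the jaws (50 mm or more) (z of stuck_gauge_center in the frame of fixture_seat above 0.1125 m), for 0.05 s.
At the end, for the whole second after the job is handed in: The gauge from the fixture stands upright (within 8 degrees) and released on the floor of the wooden rest, inside its rim (axis within 28 mm of its centre); the spare gauge has not been moved by more than 30 mm (horizontal distance between stuck_gauge_center and rest_floor below 0.028 m and z of stuck_gauge_center in the frame of rest_floor between 0.055 and 0.068 m and angle between stuck_gauge_center's own z axis and vertical below 0.14 rad); the robot touches nothing.
It fails at once if the spare gauge is moved by more than 30 mm (distance of spare_gauge_center from where it was at the start of the episode above 0.03 m).
It also fails if it takes over 51 s, if anything falls off the work surface, if the arm or the gripper's body presses on something with over 40 N, if the wrist force passes 120 N, or if a joint passes its speed limit or range.

### The arm

A 6-joint arm with a two-finger parallel gripper is mounted at the origin on a cart in front of the work surface, level with it; the furniture and walls round the work are solid. World frame = base frame: x ahead of the robot, y to its left, z up, the work surface at z = 0. Lengths are in m, angles in rad, forces in N, time in s.
With the tool pointing down it reaches from about 0.35 to 0.875 m from the base axis. Payload 4.2 kg.
Tool frame: the origin (TCP) lies midway between the tips of the shut fingers; the grasp point (between the pads) lies 19 mm behind it; z points along the fingers, x is the direction in which the jaws open and shut, and the axes are right-handed (so a half turn about z gives the same grasp; the last joint's range is limited). The gripper opens to 85 mm and grips with 20 to 120 N. Pads are 22 mm wide; open, the fingers measure 114 mm over their backs; the gripper's body (76 mm by 85 mm) begins 54 mm behind the grasp point. The pads swing forward as they close: fully open they stand 13 mm farther back than shut.
Start: joints at [-0.87, 0.385, 0.008, 0, -1.194, -0.259], TCP at [0.267, -0.565, 0.231] pointing down, gripper open.
Joint ranges: [-3.14, 3.14], [-1.21, 2.06], [-1.07, 1.41], [-3.16, 2.05], [-2.99, -0.16], [-3.1, 3.1]. Speed limits (rad/s): [2.79, 2.79, 3.14, 3.14, 3.14, 3.14].

### API

Orientations are given as a unit quaternion [w, x, y, z].
In Python, from rig import readout, viewer, close_job gives the robot as it stands. The module is installed in compiled form; this text tells all that it offers.
- The arm moves only by the tool arm_command, never from a script. Its argument "plan" is a list of rows, each an object with "jaw": the opening, from -1 (shut) to 1 (fully open), so that 0 is half open; "translation": the shift along the tool's x, y, z in mm, a list of three; "rotation": the turn, a rotation vector about the tool's x, y, z in rad, a list of three. A call has 1 to 5 rows; each row shifts and turns the commanded pose from where the row before left it, along the tool's axes as they then stand; what a row does not reach is not made up. A row lasts 1/8 s, in which the tool goes at most 62.5 mm and 10.7 degrees, less where a joint would pass 70% of its speed; a pose out of reach is approached as far as the arm can. A call with a gripper value outside its range is refused whole. The fingers move at their own pace and stop on an object; the grip force is fixed at half the most. Time passes only in rows, so rows that do not move let the fingers close. It gives the time, the measured TCP pose, the force and the opening at its end, in the units of the state.
- readout.get_obs(): the state, without advancing time (a new reading comes with each control period).
- viewer.capture(name): name is "side" or "top" or "wrist"; returns a dict with "img" (420x560x3 uint8, red, green, blue), "fx", "fy", "cx", "cy" (pixels), "origin" and "attitude" of the camera in the world. Camera axes: x right, y up, looking along -z (the intrinsics and any distortion apply to the point x, -y, -z); pixel columns grow to the right and rows downward; lengths in m; the calibration is good to about 2 mm. The wrist camera is an equidistant fisheye: a pixel r from the principal point sees the ray r / f radians off the axis. A picture is of the moment at which its call begins. There is no depth.
- close_job(): hands the job in, once; it reports no verdict.
The state is a dict: "t": time; "joint_positions": joint angles; "qvel": joint speeds; "joint_efforts": joint torques, N m; "eef_pos": TCP position; "tcp_rot": TCP orientation; "ft_force": force on the tool from outside, world axes, zero at the start; "wrist_torque": the same for the moment, N m; "width": opening from 0.0 (shut) to 1.0 (fully open).
Only numpy, scipy, OpenCV 4.12 (cv2) and the standard library are available. Lean on these libraries where they do the work, as an engineer would, in place of code of your own. Each camera call takes 0.05 s, during which the arm holds its last target. There are 200 camera calls.

## Working session

There is one attempt and no reset: what is moved stays moved. The work goes in short steps, Python scripts to look and compute and a tool call to move; the robot and the scene stay as the last step left them, time stands still between calls to the robot, and variables do not carry over. Pictures are saved under pics/ and viewed, about 8 in all and at most 12, crops included, and the job is handed in when it is done.

Besides the shell and the picture viewer there is one more tool, called after "Emit:" as name([rows], argument=value, ...), one row to a line, values as JSON. arm_command: Moves the arm, as the interface text tells. Its arguments: {"type":"object","properties":{"plan":{"type":"array"}},"required":["plan"]}

```bash
mkdir -p pics; cat > h.py <<'E'
import numpy as np, cv2
from rig import readout, viewer
from scipy.spatial.transform import Rotation as R
def rot(a):
    a=np.array(a,float)
    return a if a.shape==(3,3) else R.from_quat([a[1],a[2],a[3],a[0]]).as_matrix()
def snap(n,f=None):
    c=viewer.capture(n)
    if f: cv2.imwrite('pics/'+f,c['img'][:,:,::-1])
    return c
def ray(c,u,v,fish=False):
    x=(u-c['cx'])/c['fx'];y=(v-c['cy'])/c['fy']
    if fish:
        r=np.hypot(x,y);s=np.sin(r)/r if r>1e-9 else 1;d=np.array([x*s,-y*s,-np.cos(r)])
    else: d=np.array([x,-y,-1.])
    return np.array(c['origin']),rot(c['attitude'])@d
def onz(c,u,v,z,fish=False):
    o,d=ray(c,u,v,fish);return o+d*(z-o[2])/d[2]
def proj(c,p,fish=False):
    q=rot(c['attitude']).T@(np.array(p)-c['origin']);x,y,z=q[0],-q[1],-q[2]
    if fish:
        r=np.hypot(x,y);t=np.arctan2(r,z);x,y=x/r*t,y/r*t
    else: x,y=x/z,y/z
    return c['cx']+c['fx']*x,c['cy']+c['fy']*y
E
python3 - <<'E'
from h import *
import pickle
d={}
for n in('top','side'):
    c=snap(n,n+'0.png');d[n]=c;print(n,c['fx'],c['cx'],c['cy'],c['origin'],c['attitude'])
pickle.dump(d,open('c0.pkl','wb'))
print(readout.get_obs())
E
```

```text
top 503.3246265887627 277.4425162173545 206.74180042284866 [ 0.51098528 -0.20798247  0.95091568] [ 0.71630905  0.00952612 -0.00883489 -0.6976622 ]
side 433.8927910938114 281.09787538432175 211.50961995882514 [ 0.57563165 -0.83916832  0.62426545] [0.90971221 0.41479428 0.01069778 0.01596732]
{'t': 0.1, 'joint_positions': array([-8.70357368e-01,  3.85495698e-01,  6.77499656e-03, -4.59024491e-04,
       -1.19400327e+00, -2.58621416e-01]), 'qvel': array([-0.00113153, -0.00201532,  0.00516419,  0.00166604, -0.00091164,
       -0.00088845]), 'joint_efforts': array([-1.56918046e-03, -3.93318737e+01,  1.88928080e+01,  4.19798121e+00,
       -2.62515488e-03, -2.48767790e-06]), 'eef_pos': array([ 0.26705192, -0.56449935,  0.23032262]), 'tcp_rot': array([-8.54848022e-04,  5.35055749e-01,  8.44816176e-01,  4.93655554e-04]), 'ft_force': array([-0.60932534,  0.00611983,  1.24819528]), 'wrist_torque': array([-0.00412722,  0.04175382,  0.00956739]), 'width': 1.0007672361680793}
```

View pics/top0.png

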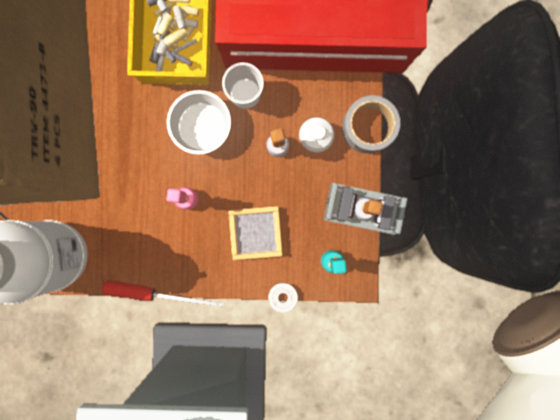

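View pics/side0.png

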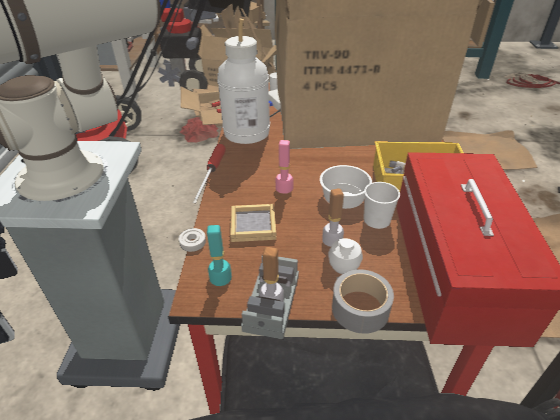

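Handle candidates in the top view:
- wooden handle in the fixture at (372,208)
- wooden spare at (278,138)
- pink at (182,198)
- turquoise at (335,263)

I choose the wooden one between the grey jaws. The rest is at (256,233).

```bash
python3 - <<'E'
from h import *
import pickle
d=pickle.load(open('c0.pkl','rb'))
t=d['top'];im=t['img']
cv2.imwrite('pics/crop.png',np.hstack([cv2.resize(im[170:285,225:420],None,fx=4,fy=4,interpolation=cv2.INTER_CUBIC)])[:,:,::-1])
def comp(m):
    n,l,s,ce=cv2.connectedComponentsWithStats(m.astype(np.uint8))
    return [(s[i].tolist(),ce[i].round(1).tolist(),l==i) for i in range(1,n) if s[i][4]>25]
for n,c in d.items():
    h=cv2.cvtColor(c['img'],cv2.COLOR_RGB2HSV)
    print(n)
    m=(h[...,0]>=8)&(h[...,0]<=17)&(h[...,1]>130)&(h[...,2]>130)
    for s,ce,_ in comp(m): 
        if s[4]<1500: print('wood',s,ce,onz(c,*ce,.131 if n=='top' else .1).round(3))
    m=(h[...,0]>=18)&(h[...,0]<=28)&(h[...,1]>80)&(h[...,2]>130)
    for s,ce,_ in comp(m):
        if s[4]<1500: print('yel',s,ce)
h=cv2.cvtColor(im,cv2.COLOR_RGB2HSV)
m=np.zeros(im.shape[:2],np.uint8);m[175:245,315:415]=(h[175:245,315:415,1]<75)&(h[175:245,315:415,2]>40)
for s,ce,mm in comp(m):
    p=cv2.findContours(mm.astype(np.uint8),0,1)[0][0];r=cv2.minAreaRect(p);b=cv2.boxPoints(r)
    print('grey',s,r,[onz(t,*q,.035).round(3).tolist() for q in b])
E
```

```text
top
wood [190, 84, 18, 4, 32] [197.2, 85.1] [ 0.728 -0.07   0.131]
wood [208, 88, 28, 25, 137] [223.7, 98.0] [ 0.708 -0.114  0.131]
wood [370, 114, 11, 29, 251] [375.7, 129.2] [ 0.663 -0.364  0.131]
wood [228, 131, 6, 19, 56] [230.9, 141.3] [ 0.637 -0.128  0.131]
wood [363, 200, 19, 15, 215] [372.4, 207.1] [ 0.536 -0.362  0.131]
wood [50, 290, 39, 5, 95] [68.1, 292.4] [0.384 0.129 0.131]
yel [388, 109, 6, 28, 40] [391.6, 122.7]
yel [229, 207, 53, 53, 827] [254.7, 233.4]
side
wood [407, 152, 29, 4, 31] [420.1, 152.2] [ 0.845 -0.03   0.1  ]
wood [267, 246, 9, 7, 26] [271.4, 248.8] [ 0.537 -0.332  0.1  ]
wood [177, 286, 17, 10, 39] [185.8, 290.7] [ 0.411 -0.425  0.1  ]
wood [172, 297, 31, 16, 151] [186.5, 305.3] [ 0.418 -0.452  0.1  ]
yel [231, 204, 45, 38, 520] [252.1, 222.9]
yel [329, 215, 12, 7, 33] [334.2, 219.1]
yel [211, 256, 12, 4, 27] [216.3, 257.7]
yel [265, 280, 12, 4, 31] [270.2, 281.5]
grey [324, 175, 91, 70, 4164] ((369.0, 209.5), (69.0, 90.0), 90.0) [[0.595, -0.29, 0.035], [0.599, -0.454, 0.035], [0.474, -0.457, 0.035], [0.469, -0.293, 0.035]]
```

View pics/crop.png

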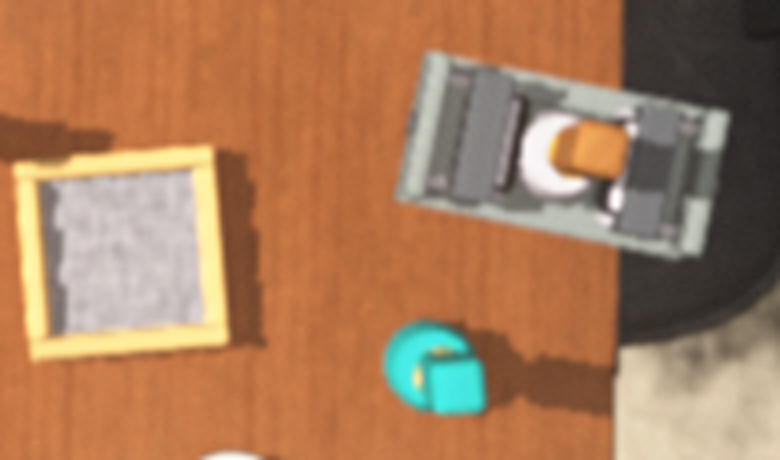

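Crop: orange wooden handle top at about (602,150) of the crop, between two dark jaws of the grey fixture. This is the right gauge.

```bash
python3 - <<'E'
from h import *
import pickle
t=pickle.load(open('c0.pkl','rb'))['top']
f=lambda u,v,z:onz(t,225+(u-1.5)/4,170+(v-1.5)/4,z)
for z in(.018,.049):
    P=[f(*q,z) for q in((428,50),(728,112),(700,258),(398,200))]
    dy=(P[0]+P[3]-P[1]-P[2])/2; dx=(P[0]+P[1]-P[2]-P[3])/2
    print(z,'fix',np.mean(P,0).round(4),np.linalg.norm(dy),np.linalg.norm(dx),'yaw',np.degrees(np.arctan2(-dy[0],dy[1])),np.degrees(np.arctan2(dx[1],dx[0])))
print('handle',f(602,150,.131).round(4))
P=[f(*q,.02) for q in((14,162),(212,148),(229,344),(34,360))]
print('rest',np.mean(P,0).round(4),np.linalg.norm(P[0]-P[1]),np.degrees(np.arctan2(*(P[0]-P[1])[[0,1]])))
print('turq',f(458,387,.125)); print('spare',onz(t,278,135,.125))
o=readout.get_obs();M=rot(o['tcp_rot']);print(M.round(3))
E
```

```text
0.018 fix [ 0.5365 -0.37    0.018 ] 0.1421032080473949 0.06997151231018553 yaw -9.777278606734006 -9.819965692668577
0.049 fix [ 0.5357 -0.3646  0.049 ] 0.1373812384752952 0.06764641805944704 yaw -9.77727860673402 -9.819965692668587
handle [ 0.5358 -0.366   0.131 ]
rest [ 0.4856 -0.1669  0.02  ] 0.09180125532096642 -5.556488545697697
turq [ 0.43750768 -0.31036357  0.125     ]
spare [ 0.65064724 -0.20469125  0.125     ]
[[-0.427  0.904 -0.001]
 [ 0.904  0.427  0.002]
 [ 0.002 -0.    -1.   ]]
```

Emit:
arm_command([
  {"jaw":0.5,"translation":[12,55,0],"rotation":[0,0,0]},
  {"jaw":0.5,"translation":[12,55,0],"rotation":[0,0,0]},
  {"jaw":0.5,"translation":[12,55,0],"rotation":[0,0,0]},
  {"jaw":0.5,"translation":[12,55,0],"rotation":[0,0,0]},
  {"jaw":0.5,"translation":[12,55,0],"rotation":[0,0,0]},
])

```text
t: 0.72
eef_pos: [0.4912, -0.3917, 0.2309]
tcp_rot: [-0.0, 0.535, 0.845, 0.0]
ft_force: [0.5, 0.1, 0.9]
width: 0.754
```

Emit:
arm_command([
  {"jaw":0.5,"translation":[4,53,0],"rotation":[0,0,0]},
  {"jaw":0.5,"translation":[0,0,0],"rotation":[0,0,-0.18]},
  {"jaw":0.5,"translation":[0,0,0],"rotation":[0,0,-0.18]},
  {"jaw":0.5,"translation":[0,0,0],"rotation":[0,0,-0.18]},
  {"jaw":0.5,"translation":[0,0,0],"rotation":[0,0,-0.18]},
])

```text
t: 1.35
eef_pos: [0.5362, -0.3666, 0.2305]
tcp_rot: [-0.001, 0.2, 0.98, 0.0]
ft_force: [0.1, -0.0, 0.6]
width: 0.748
```

Emit:
arm_command([
  {"jaw":0.5,"translation":[0,0,0],"rotation":[0,0,-0.18]},
  {"jaw":0.5,"translation":[0,0,0],"rotation":[0,0,-0.06]},
  {"jaw":0.5,"translation":[0,0,20],"rotation":[0,0,0]},
  {"jaw":0.5,"translation":[0,0,0],"rotation":[0,0,0]},
  {"jaw":0.5,"translation":[0,0,0],"rotation":[0,0,0]},
])

```text
t: 1.98
eef_pos: [0.5365, -0.3671, 0.2116]
tcp_rot: [-0.0, 0.084, 0.996, -0.0]
ft_force: [1.1, -0.4, 0.7]
width: 0.748
```

```bash
python3 - <<'E'
from h import *
c=snap('wrist','w1.png')
o=readout.get_obs();M=rot(o['tcp_rot']);print(o['t'],o['eef_pos'],o['width'],o['ft_force']);print(M.round(3),o['joint_positions'].round(2))
for z in(.131,.071):print(proj(c,[.536,-.366,z],True))
E
```

```text
2.025 [ 0.53667969 -0.36708752  0.21192812] 0.74981773795665 [ 0.75683618  0.14898094 -0.62068079]
[[-0.986  0.168  0.001]
 [ 0.168  0.986 -0.001]
 [-0.001 -0.    -1.   ]] [-0.35  0.44  0.05  0.   -1.18  0.18]
(np.float64(273.51143545692594), np.float64(218.42100148440056))
(np.float64(273.53013659298733), np.float64(195.56346810761613))
```

View pics/w1.png

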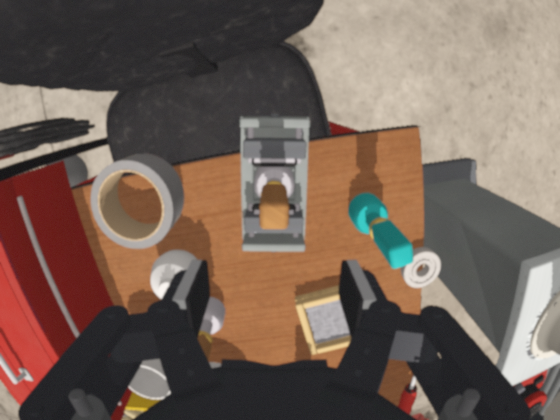

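Wrist view: the handle's top is at (274,218), as predicted, the fixture is square to the image, and the turquoise gauge is clear at (390,240). Descend and grip.

Emit:
arm_command([
  {"jaw":0.5,"translation":[0,0,45],"rotation":[0,0,0]},
  {"jaw":0.5,"translation":[0,0,45],"rotation":[0,0,0]},
  {"jaw":0.5,"translation":[0,0,42],"rotation":[0,0,0]},
  {"jaw":0.5,"translation":[0,0,0],"rotation":[0,0,0]},
  {"jaw":-1,"translation":[0,0,0],"rotation":[0,0,0]},
])

```text
t: 2.65
eef_pos: [0.5379, -0.3677, 0.0816]
tcp_rot: [0.002, 0.084, 0.996, -0.001]
ft_force: [0.3, -0.9, -0.3]
width: 0.548
```

Emit:
arm_command([
  {"jaw":-1,"translation":[0,0,0],"rotation":[0,0,0]},
  {"jaw":-1,"translation":[0,0,0],"rotation":[0,0,0]},
  {"jaw":-1,"translation":[0,0,0],"rotation":[0,0,0]},
  {"jaw":-1,"translation":[0,0,0],"rotation":[0,0,0]},
])

```text
t: 3.15
eef_pos: [0.5373, -0.3674, 0.0819]
tcp_rot: [0.002, 0.084, 0.996, -0.001]
ft_force: [-1.0, 0.2, 6.4]
width: 0.251
```

```bash
python3 - <<'E'
from h import *
c=snap('side','s1.png')
cv2.imwrite('pics/s1c.png',cv2.resize(c['img'][180:360,180:380],None,fx=3,fy=3)[:,:,::-1])
E
```

```text
(no output)
```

View pics/s1c.png

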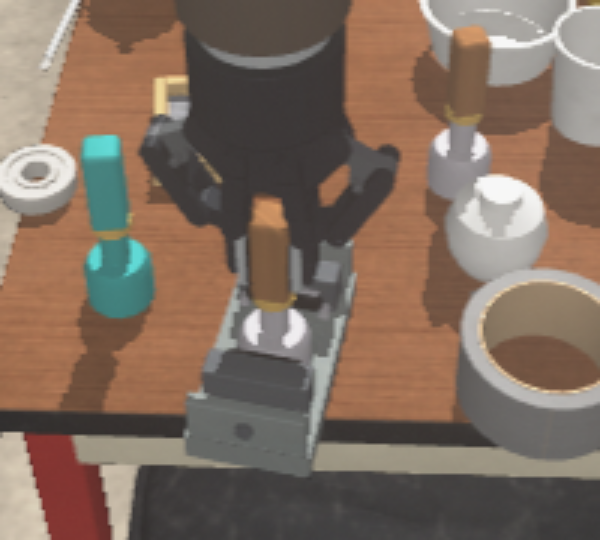

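Side crop: the pads hold the wooden handle (the opening reads 21 mm) and the foot is seated. Lean towards +y, which is tool +y, about the edge of the underside.

Emit:
arm_command([
  {"jaw":-1,"translation":[0,5.1,-1.3],"rotation":[0.07,0,0]},
  {"jaw":-1,"translation":[0,5.1,-1.3],"rotation":[0.07,0,0]},
  {"jaw":-1,"translation":[0,0,0],"rotation":[0,0,0]},
])

```text
t: 3.58
eef_pos: [0.5391, -0.3577, 0.0837]
tcp_rot: [-0.005, 0.083, 0.994, -0.071]
ft_force: [-0.6, -6.1, 4.5]
width: 0.252
```

Emit:
arm_command([
  {"jaw":-1,"translation":[0,5.1,-1.3],"rotation":[0.07,0,0]},
  {"jaw":-1,"translation":[0,5.1,-1.3],"rotation":[0.07,0,0]},
  {"jaw":-1,"translation":[0,0,0],"rotation":[0,0,0]},
  {"jaw":-1,"translation":[0,0,0],"rotation":[0,0,0]},
])

```text
t: 4.08
eef_pos: [0.5406, -0.3474, 0.084]
tcp_rot: [-0.011, 0.084, 0.987, -0.139]
ft_force: [0.4, -3.8, 3.0]
width: 0.253
```

```bash
python3 - <<'E'
from h import *
c=snap('side','s2.png')
cv2.imwrite('pics/s2c.png',cv2.resize(c['img'][220:350,220:320],None,fx=4.5,fy=4.5)[:,:,::-1])
o=readout.get_obs();M=rot(o['tcp_rot']);print(o['eef_pos'],o['ft_force'],o['wrist_torque'],np.degrees(np.arccos(-M[2,2])),M[:,2])
E
```

```text
[ 0.54070208 -0.34740202  0.08394848] [ 0.0074014  -3.83793865  4.95773586] [-1.21738004  0.06886159  0.0173992 ] 16.062386093663314 [-0.04431609 -0.27311177 -0.960961  ]
```

View pics/s2c.png

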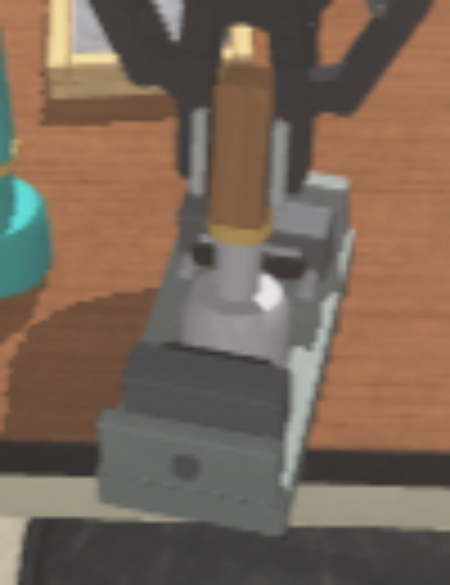

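The gauge leans 16° towards +y with its foot down. Now back to upright, then over to -y.

Emit:
arm_command([
  {"jaw":-1,"translation":[0,-5.0,1.65],"rotation":[-0.07,0,0]},
  {"jaw":-1,"translation":[0,-5.0,1.65],"rotation":[-0.07,0,0]},
  {"jaw":-1,"translation":[0,-5.0,1.65],"rotation":[-0.07,0,0]},
  {"jaw":-1,"translation":[0,-5.0,1.65],"rotation":[-0.07,0,0]},
  {"jaw":-1,"translation":[0,0,0],"rotation":[0,0,0]},
])

```text
t: 4.75
eef_pos: [0.5378, -0.3673, 0.0819]
tcp_rot: [0.002, 0.085, 0.996, 0.001]
ft_force: [-1.4, 2.8, 10.7]
width: 0.254
```

Emit:
arm_command([
  {"jaw":-1,"translation":[0,-5.1,-1.3],"rotation":[-0.07,0,0]},
  {"jaw":-1,"translation":[0,-5.1,-1.3],"rotation":[-0.07,0,0]},
  {"jaw":-1,"translation":[0,0,0],"rotation":[0,0,0]},
])

```text
t: 5.12
eef_pos: [0.5359, -0.376, 0.0835]
tcp_rot: [0.008, 0.085, 0.994, 0.072]
ft_force: [0.0, 7.0, 8.7]
width: 0.253
```

Emit:
arm_command([
  {"jaw":-1,"translation":[0,-5.1,-1.3],"rotation":[-0.07,0,0]},
  {"jaw":-1,"translation":[0,-5.1,-1.3],"rotation":[-0.07,0,0]},
  {"jaw":-1,"translation":[0,0,0],"rotation":[0,0,0]},
  {"jaw":-1,"translation":[0,0,0],"rotation":[0,0,0]},
])

```text
t: 5.62
eef_pos: [0.5343, -0.3858, 0.0838]
tcp_rot: [0.013, 0.083, 0.986, 0.141]
ft_force: [0.6, 3.5, 6.9]
width: 0.249
```

```bash
python3 - <<'E'
from h import *
c=snap('side','s3.png')
cv2.imwrite('pics/s3c.png',cv2.resize(c['img'][220:350,220:320],None,fx=4.5,fy=4.5)[:,:,::-1])
o=readout.get_obs();M=rot(o['tcp_rot']);print(o['eef_pos'],o['ft_force'],o['wrist_torque'],np.degrees(np.arccos(-M[2,2])),M[:,2])
E
```

```text
[ 0.5342687  -0.38574519  0.08377312] [0.92321701 3.07726612 5.99682773] [ 1.18667774 -0.17350061  0.01554602] 16.26411953843953 [ 0.04985019  0.27559335 -0.95998087]
```

View pics/s3c.png

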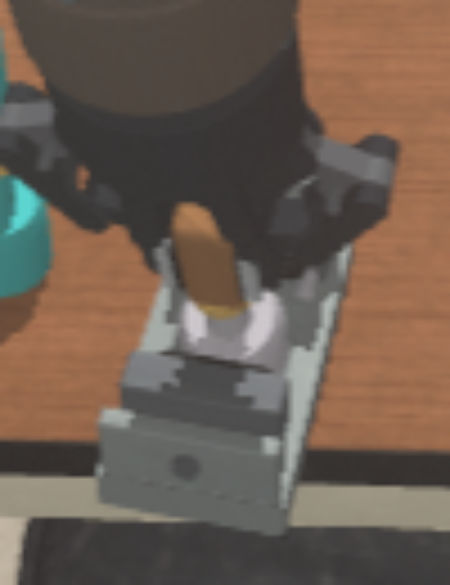

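Symmetric 16° lean to -y. For margin I lean a little further on both sides (0.33 rad), then go back upright.

Emit:
arm_command([
  {"jaw":-1,"translation":[0,-3.7,-0.95],"rotation":[-0.05,0,0]},
  {"jaw":-1,"translation":[0,0,0],"rotation":[0,0,0]},
  {"jaw":-1,"translation":[0,3.65,1.13],"rotation":[0.05,0,0]},
  {"jaw":-1,"translation":[0,5.0,1.65],"rotation":[0.07,0,0]},
  {"jaw":-1,"translation":[0,5.0,1.65],"rotation":[0.07,0,0]},
])

```text
t: 6.3
eef_pos: [0.5361, -0.3786, 0.0875]
tcp_rot: [0.008, 0.083, 0.994, 0.067]
ft_force: [-6.4, -0.8, 26.5]
width: 0.253
```

Emit:
arm_command([
  {"jaw":-1,"translation":[0,5.0,1.65],"rotation":[0.07,0,0]},
  {"jaw":-1,"translation":[0,5.0,1.65],"rotation":[0.07,0,0]},
  {"jaw":-1,"translation":[0,0,0],"rotation":[0,0,0]},
  {"jaw":-1,"translation":[0,5.1,-1.3],"rotation":[0.07,0,0]},
  {"jaw":-1,"translation":[0,5.1,-1.3],"rotation":[0.07,0,0]},
])

```text
t: 6.92
eef_pos: [0.5396, -0.3618, 0.0931]
tcp_rot: [-0.003, 0.083, 0.994, -0.076]
ft_force: [-13.7, -6.9, 39.9]
width: 0.254
```

Emit:
arm_command([
  {"jaw":-1,"translation":[0,5.1,-1.3],"rotation":[0.07,0,0]},
  {"jaw":-1,"translation":[0,5.1,-1.3],"rotation":[0.07,0,0]},
  {"jaw":-1,"translation":[0,3.7,-0.95],"rotation":[0.05,0,0]},
  {"jaw":-1,"translation":[0,0,0],"rotation":[0,0,0]},
  {"jaw":-1,"translation":[0,0,0],"rotation":[0,0,0]},
])

```text
t: 7.55
eef_pos: [0.5424, -0.3468, 0.0947]
tcp_rot: [-0.011, 0.084, 0.982, -0.17]
ft_force: [-12.0, -0.2, 43.1]
width: 0.248
```

Emit:
arm_command([
  {"jaw":-1,"translation":[0,-3.65,1.13],"rotation":[-0.05,0,0]},
  {"jaw":-1,"translation":[0,-5.0,1.65],"rotation":[-0.07,0,0]},
  {"jaw":-1,"translation":[0,-5.0,1.65],"rotation":[-0.07,0,0]},
  {"jaw":-1,"translation":[0,-5.0,1.65],"rotation":[-0.07,0,0]},
  {"jaw":-1,"translation":[0,-5.0,1.65],"rotation":[-0.07,0,0]},
])

```text
t: 8.18
eef_pos: [0.538, -0.3717, 0.0901]
tcp_rot: [0.004, 0.082, 0.997, -0.003]
ft_force: [-10.3, -7.6, 32.8]
width: 0.25
```

Emit:
arm_command([
  {"jaw":-1,"translation":[0,0,0],"rotation":[0,0,0]},
  {"jaw":-1,"translation":[0,0,0],"rotation":[0,0,0]},
  {"jaw":-1,"translation":[0,0,-3],"rotation":[0,0,0]},
  {"jaw":-1,"translation":[0,0,0],"rotation":[0,0,0]},
])

```text
t: 8.68
eef_pos: [0.538, -0.3719, 0.0903]
tcp_rot: [0.004, 0.083, 0.997, -0.004]
ft_force: [-7.9, -8.8, 24.1]
width: 0.25
```

The tool sits 6-9 mm high with an upward reaction force, so the foot may be caught on the pocket's edge. Look.

```bash
python3 - <<'E'
from h import *
c=snap('side','s4.png');t=snap('top','t4.png')
a=cv2.resize(c['img'][220:350,220:320],None,fx=4,fy=4,interpolation=cv2.INTER_CUBIC)
b=cv2.resize(c['img'][285:335,240:305],None,fx=6,fy=6,interpolation=cv2.INTER_CUBIC)
b=cv2.copyMakeBorder(b,0,520-b.shape[0],0,0,cv2.BORDER_CONSTANT)
cv2.imwrite('pics/s4c.png',np.hstack([a,b])[:,:,::-1])
E
```

```text
(no output)
```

View pics/s4c.png

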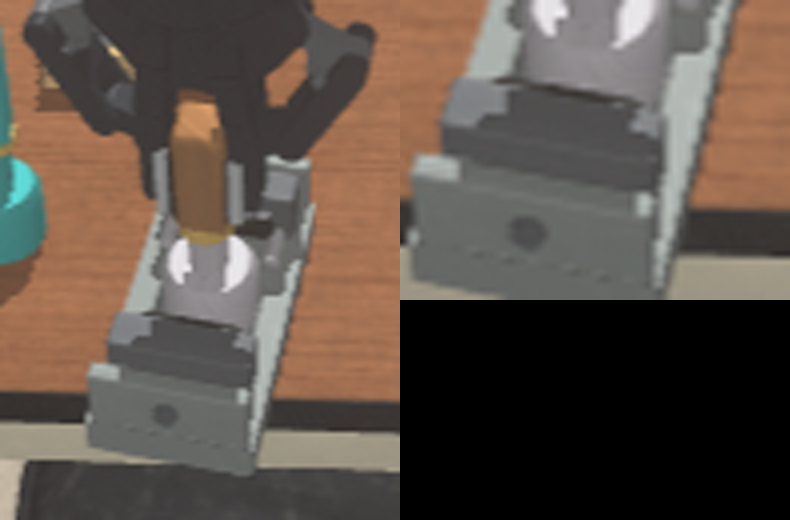

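```bash
python3 - <<'E'
from h import *
import pickle
c=pickle.load(open('c0.pkl','rb'))['side']
ex=np.array([.985,-.170,0]);ey=np.array([.170,.985,0]);P0=np.array([.536,-.366,0])
for s in(-1,1):
  a=P0+s*ey*.045+[0,0,.049];print('jaw',s,np.round(proj(c,a),1),'per 3mm',np.round(np.array(proj(c,a+s*ey*.003))-proj(c,a),2))
I=[cv2.imread(f'pics/s{i}.png') for i in(1,2,3,4)]
I.insert(0,cv2.imread('pics/side0.png'))
row=[cv2.resize(i[230:335,238:308],(210,315),interpolation=cv2.INTER_CUBIC) for i in (I[1],I[2],I[4])]
cv2.imwrite('pics/cmp.png',cv2.resize(np.hstack(row),None,fx=1.25,fy=1.25))
g=[cv2.resize(cv2.cvtColor(i,6),None,fx=8,fy=8,interpolation=cv2.INTER_CUBIC) for i in I]
for (y0,y1,x0,x1) in [(302,312,252,276),(300,310,244,252),(314,326,245,280)]:
  T=g[1][y0*8:y1*8,x0*8:x1*8];out=[]
  for k in g:
    r=cv2.matchTemplate(k[(y0-5)*8:(y1+5)*8,(x0-3)*8:(x1+3)*8],T,5);_,v,_,p=cv2.minMaxLoc(r);out.append((round(p[0]/8-3,2),round(p[1]/8-5,2),round(v,2)))
  print((y0,x0),out)
E
```

```text
jaw -1 [264.2 305.6] per 3mm [-0.44  1.49]
jaw 1 [276.2 264.9] per 3mm [ 0.36 -1.24]
(302, 252) [(-1.62, -2.25, 0.23), (0.0, 0.0, 1.0), (-0.12, 0.0, 0.62), (2.75, -1.25, 0.23), (0.75, 1.88, 0.62)]
(300, 244) [(0.0, 0.0, 0.99), (0.0, 0.0, 1.0), (-2.5, -5.0, 0.58), (-0.88, 1.12, 0.89), (-0.88, 1.12, 0.89)]
(314, 245) [(-0.12, -1.38, 0.51), (0.0, 0.0, 1.0), (0.0, 0.0, 1.0), (-1.12, 0.0, 0.79), (-0.38, 0.25, 0.84)]
```

View pics/cmp.png

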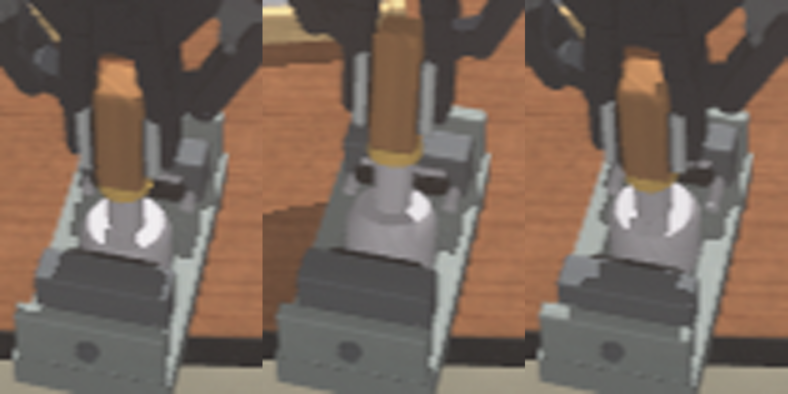

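```bash
python3 - <<'E'
from h import *
I=[cv2.imread(f'pics/s{i}.png') for i in(1,2,3,4)]
g=[cv2.resize(cv2.cvtColor(i,6),None,fx=8,fy=8,interpolation=cv2.INTER_CUBIC) for i in I]
for (y0,y1,x0,x1) in [(264,277,285,294),(264,272,286,295),(258,290,290,300),(276,286,278,290)]:
  T=g[0][y0*8:y1*8,x0*8:x1*8];out=[]
  for k in g:
    r=cv2.matchTemplate(k[(y0-5)*8:(y1+5)*8,(x0-3)*8:(x1+3)*8],T,5);_,v,_,p=cv2.minMaxLoc(r);out.append((round(p[0]/8-3,2),round(p[1]/8-5,2),round(v,2)))
  print((y0,x0),out)
row=[cv2.resize(i[250:295,265:305],None,fx=6.5,fy=6.5,interpolation=cv2.INTER_CUBIC) for i in (I[0],I[1],I[3])]
cv2.imwrite('pics/cmp2.png',np.hstack(row))
E
```

```text
(264, 285) [(0.0, 0.0, 1.0), (0.25, -1.62, 0.8), (-3.0, -0.38, 0.34), (0.62, -3.62, 0.8)]
(264, 286) [(0.0, 0.0, 1.0), (0.38, -1.5, 0.87), (-3.0, 0.25, 0.36), (0.38, -2.25, 0.71)]
(258, 290) [(0.0, 0.0, 1.0), (0.12, -0.38, 0.44), (0.0, 0.38, 0.5), (0.5, -1.62, 0.74)]
(276, 278) [(0.0, 0.0, 1.0), (1.25, -1.62, 0.92), (-3.0, -5.0, 0.68), (1.25, -3.75, 0.94)]
```

View pics/cmp2.png

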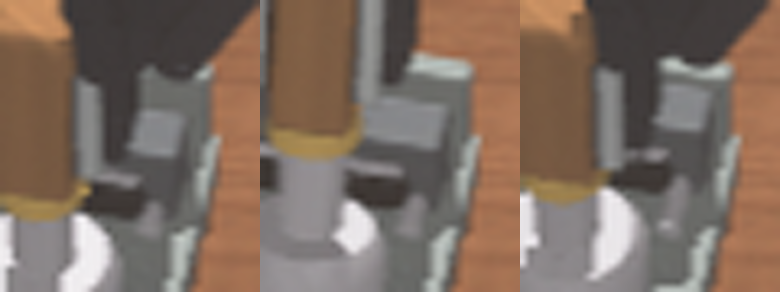

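The far (+y) jaw is back about 4 mm after the first lean and about 9 mm now; the near one about 2.5-3.5 mm. The foot appears to have climbed onto the pocket's rim. Unload, recentre, reseat.

Emit:
arm_command([
  {"jaw":-1,"translation":[0,0,-8],"rotation":[0,0,0]},
  {"jaw":-1,"translation":[0,0,0],"rotation":[0,0,0]},
  {"jaw":-1,"translation":[0,0,0],"rotation":[0,0,0]},
  {"jaw":-1,"translation":[0,0,0],"rotation":[0,0,0]},
])

```text
t: 9.28
eef_pos: [0.5369, -0.3669, 0.0913]
tcp_rot: [0.0, 0.084, 0.996, -0.0]
ft_force: [-2.1, -1.3, 6.8]
width: 0.25
```

```bash
python3 - <<'E'
from h import *
o=readout.get_obs();M=rot(o['tcp_rot']);print(o['eef_pos'],o['ft_force'],o['wrist_torque'],M.round(3))
e=o['eef_pos']-[.5373,-.3674,.0819];print('tool-frame offset mm from seated grip',(M.T@e*1000).round(1))
E
```

```text
[ 0.53686047 -0.36685133  0.0912856 ] [-2.09781491 -1.31247423  6.75957218] [0.18370257 0.53484958 0.0312904 ] [[-0.986  0.167  0.001]
 [ 0.167  0.986 -0.   ]
 [-0.001 -0.    -1.   ]]
tool-frame offset mm from seated grip [ 0.5  0.5 -9.4]
```

Unloaded and centred. Lower it into the pocket again.

Emit:
arm_command([
  {"jaw":-1,"translation":[0,0,4],"rotation":[0,0,0]},
  {"jaw":-1,"translation":[0,0,0],"rotation":[0,0,0]},
  {"jaw":-1,"translation":[0,0,4],"rotation":[0,0,0]},
  {"jaw":-1,"translation":[0,0,0],"rotation":[0,0,0]},
  {"jaw":-1,"translation":[0,0,0],"rotation":[0,0,0]},
])

```text
t: 9.9
eef_pos: [0.5365, -0.3696, 0.09]
tcp_rot: [0.001, 0.082, 0.997, -0.003]
ft_force: [-9.1, -1.0, 30.7]
width: 0.255
```

The gauge is standing on the pocket rim, raised about 12 mm (still under 14). I make sure of the -y jaw by sliding the upright gauge against it at that height.

Emit:
arm_command([
  {"jaw":-1,"translation":[0,0,-4],"rotation":[0,0,0]},
  {"jaw":-1,"translation":[0,-5,0],"rotation":[0,0,0]},
  {"jaw":-1,"translation":[0,-5,0],"rotation":[0,0,0]},
  {"jaw":-1,"translation":[0,0,0],"rotation":[0,0,0]},
  {"jaw":-1,"translation":[0,0,0],"rotation":[0,0,0]},
])

```text
t: 10.52
eef_pos: [0.5348, -0.3761, 0.0879]
tcp_rot: [-0.0, 0.084, 0.996, 0.0]
ft_force: [-3.2, 1.7, 11.5]
width: 0.246
```

```bash
python3 - <<'E'
from h import *
o=readout.get_obs();M=rot(o['tcp_rot']);print(o['eef_pos'],o['ft_force'],M[:,2].round(3))
c=snap('side','s5.png')
I=[cv2.imread(f'pics/s{i}.png') for i in(1,3,4,5)]
g=[cv2.resize(cv2.cvtColor(i,6),None,fx=8,fy=8,interpolation=cv2.INTER_CUBIC) for i in I]
for (y0,y1,x0,x1) in [(300,310,244,252),(302,312,252,276),(300,310,246,250),(276,286,278,290)]:
  T=g[0][y0*8:y1*8,x0*8:x1*8];out=[]
  for k in g:
    r=cv2.matchTemplate(k[(y0-5)*8:(y1+5)*8,(x0-3)*8:(x1+3)*8],T,5);_,v,_,p=cv2.minMaxLoc(r);out.append((round(p[0]/8-3,2),round(p[1]/8-5,2),round(v,2)))
  print((y0,x0),out)
row=[cv2.resize(i[240:330,236:300],None,fx=5,fy=5,interpolation=cv2.INTER_CUBIC) for i in (I[0],I[3])]
cv2.imwrite('pics/cmp3.png',np.hstack(row))
E
```

```text
[ 0.53479943 -0.37609984  0.08793494] [-3.22554022  1.72945275 11.53465642] [-0.     0.001 -1.   ]
(300, 244) [(0.0, 0.0, 1.0), (-0.88, 1.12, 0.89), (-0.88, 1.12, 0.89), (-0.5, 1.25, 0.9)]
(302, 252) [(0.0, 0.0, 1.0), (2.75, -1.25, 0.23), (0.75, 1.88, 0.62), (-0.5, 2.0, 0.47)]
(300, 246) [(0.0, 0.0, 1.0), (-0.75, 1.12, 0.9), (-0.75, 1.12, 0.9), (-0.62, 1.25, 0.91)]
(276, 278) [(0.0, 0.0, 1.0), (-3.0, -5.0, 0.68), (1.25, -3.75, 0.94), (1.5, -4.25, 0.87)]
```

View pics/cmp3.png

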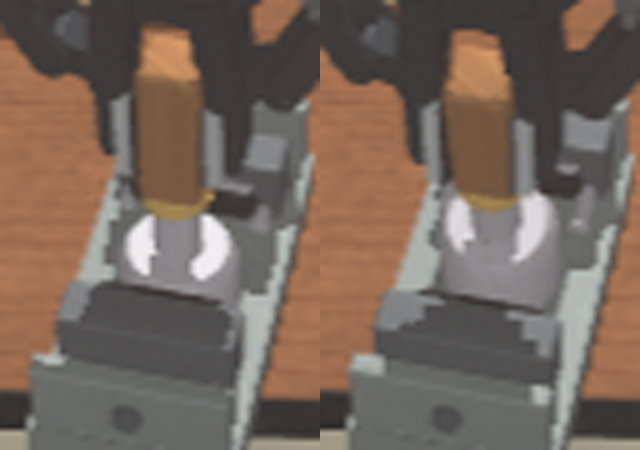

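```bash
python3 - <<'E'
from h import *
import pickle
c=pickle.load(open('c0.pkl','rb'))['side']
ex=np.array([.985,-.170,0]);ey=np.array([.170,.985,0]);P0=np.array([.5367,-.367,0])
def f(u,v,off,p):
    o,d=ray(c,236+(u-off-2)/5,240+(v-2)/5); q=o+d*((p-o)@ex)/(d@ex); return ((q-P0)@ey*1e3).round(1),(q[2]*1e3).round(1)
def g(u,v,off,y):
    o,d=ray(c,236+(u-off-2)/5,240+(v-2)/5); q=o+d*((P0+ey*y-o)@ey)/(d@ey); return ((q-P0)@ex*1e3).round(1),(q[2]*1e3).round(1)
for n,off,p,pts,y in(('seated',0,P0,[(168,77),(175,205),(180,232)],-.011),('now',320,np.array([.5348,-.3761,0]),[(478,95),(486,198),(498,225)],-.020)):
    print(n,'plane x (y,z):',[f(*q,off,p) for q in pts],'plane y (x,z):',[g(*q,off,y) for q in pts])
E
```

```text
seated plane x (y,z): [(np.float64(-3.8), np.float64(126.1)), (np.float64(-0.5), np.float64(60.5)), (np.float64(5.1), np.float64(39.7))] plane y (x,z): [(np.float64(1.9), np.float64(134.0)), (np.float64(2.7), np.float64(73.5)), (np.float64(4.1), np.float64(60.0))]
now plane x (y,z): [(np.float64(-15.5), np.float64(130.2)), (np.float64(-10.6), np.float64(75.8)), (np.float64(4.0), np.float64(44.8))] plane y (x,z): [(np.float64(0.9), np.float64(135.2)), (np.float64(2.2), np.float64(87.3)), (np.float64(5.8), np.float64(74.8))]
```

Measured: tool upright but the gauge tilted about 10° to -y in the pads, foot on the +y rim. Lean it further to -y, following with the tool, to be sure of that jaw; then straighten it.

Emit:
arm_command([
  {"jaw":-1,"translation":[0,-5,0],"rotation":[-0.07,0,0]},
  {"jaw":-1,"translation":[0,-5,0],"rotation":[-0.07,0,0]},
  {"jaw":-1,"translation":[0,-3,0],"rotation":[0,0,0]},
  {"jaw":-1,"translation":[0,0,0],"rotation":[0,0,0]},
])

```text
t: 11.08
eef_pos: [0.5321, -0.389, 0.084]
tcp_rot: [0.005, 0.084, 0.994, 0.07]
ft_force: [0.3, -0.7, -3.6]
width: 0.25
```

```bash
cat > m.py <<'E'
from h import *
import sys
n=sys.argv[1]
o=readout.get_obs();M=rot(o['tcp_rot']);print(o['t'],o['eef_pos'].round(4),o['ft_force'].round(1),o['wrist_torque'].round(2),M[:,2].round(3))
c=snap('side',n+'.png')
I=[cv2.imread(f'pics/{i}.png') for i in('s1',n)]
g=[cv2.resize(cv2.cvtColor(i,6),None,fx=8,fy=8,interpolation=cv2.INTER_CUBIC) for i in I]
for (y0,y1,x0,x1) in [(300,310,244,252),(302,312,252,276),(300,310,246,250),(276,286,278,290)]:
  T=g[0][y0*8:y1*8,x0*8:x1*8]
  r=cv2.matchTemplate(g[1][(y0-8)*8:(y1+8)*8,(x0-4)*8:(x1+4)*8],T,5);_,v,_,p=cv2.minMaxLoc(r);print((y0,x0),round(p[0]/8-4,2),round(p[1]/8-8,2),round(v,2))
E
python3 m.py s6
```

```text
11.075 [ 0.5321 -0.389   0.084 ] [ 0.3 -0.7 -3.6] [-0.59 -0.07 -0.07] [ 0.022  0.138 -0.99 ]
(300, 244) -0.75 1.12 0.89
(302, 252) -3.88 8.0 0.32
(300, 246) -0.62 1.25 0.91
(276, 278) -4.0 -7.25 0.66
```

Emit:
arm_command([
  {"jaw":-1,"translation":[0,1.4,-9.9],"rotation":[0,0,0]},
  {"jaw":-1,"translation":[0,1.4,-9.9],"rotation":[0,0,0]},
  {"jaw":-1,"translation":[0,0,0],"rotation":[0,0,0]},
])

```text
t: 11.5
eef_pos: [0.5333, -0.3896, 0.1076]
tcp_rot: [0.007, 0.084, 0.994, 0.069]
ft_force: [-0.2, 0.3, -2.3]
width: 0.249
```

```bash
python3 m.py s7
```

```text
11.5 [ 0.5333 -0.3896  0.1076] [-0.2  0.3 -2.3] [-0.47  0.05 -0.02] [ 0.026  0.136 -0.99 ]
(300, 244) -0.75 1.12 0.89
(302, 252) -3.0 8.0 0.32
(300, 246) -0.75 1.12 0.9
(276, 278) 3.62 -4.0 0.57
```

It hangs free. Lift clear, straighten the tool, then check the jaws in an unobstructed view.

Emit:
arm_command([
  {"jaw":-1,"translation":[0,4.9,-34.6],"rotation":[0,0,0]},
  {"jaw":-1,"translation":[0,4.9,-34.6],"rotation":[0,0,0]},
  {"jaw":-1,"translation":[0,2.8,-20],"rotation":[0.14,0,0]},
  {"jaw":-1,"translation":[0,40,0],"rotation":[0,0,0]},
  {"jaw":-1,"translation":[0,40,0],"rotation":[0,0,0]},
])

```text
t: 12.18
eef_pos: [0.5455, -0.3092, 0.1956]
tcp_rot: [-0.0, 0.085, 0.996, 0.0]
ft_force: [1.1, 0.6, -4.0]
width: 0.252
```

Emit:
arm_command([
  {"jaw":-1,"translation":[0,40,0],"rotation":[0,0,0]},
  {"jaw":-1,"translation":[0,40,0],"rotation":[0,0,0]},
  {"jaw":-1,"translation":[0,0,0],"rotation":[0,0,0]},
  {"jaw":-1,"translation":[0,0,0],"rotation":[0,0,0]},
])

```text
t: 12.68
eef_pos: [0.5592, -0.2317, 0.1957]
tcp_rot: [-0.0, 0.084, 0.996, 0.0]
ft_force: [-0.1, 0.0, -3.7]
width: 0.253
```

```bash
python3 - <<'E'
from h import *
o=readout.get_obs();M=rot(o['tcp_rot']);print(o['t'],o['eef_pos'].round(4),o['ft_force'].round(1),M[:,2].round(3),o['width'])
for n,f in(('side','s8'),('top','t8')):
  c=snap(n,f+'.png')
  A=cv2.imread(f'pics/{n}0.png');B=cv2.imread(f'pics/{f}.png')
  if n=='side': a,b=[cv2.resize(i[225:335,232:312],(400,550),interpolation=cv2.INTER_CUBIC) for i in(A,B)]
  else: x,y=[cv2.resize(i[178:238,320:412],(400,260),interpolation=cv2.INTER_CUBIC) for i in(A,B)];
  if n=='side': s=(a,b)
w=snap('wrist','w8.png')
top=np.hstack([x,y]); sd=np.hstack([cv2.resize(s[0],(240,330)),cv2.resize(s[1],(240,330)),cv2.resize(B[60:260,180:360],(320,330))])
cv2.imwrite('pics/final.png',np.vstack([top,sd]))
E
```

```text
12.675 [ 0.5592 -0.2317  0.1957] [-0.1  0.  -3.7] [-0.  0. -1.] 0.25322063307937603
```

View pics/final.png

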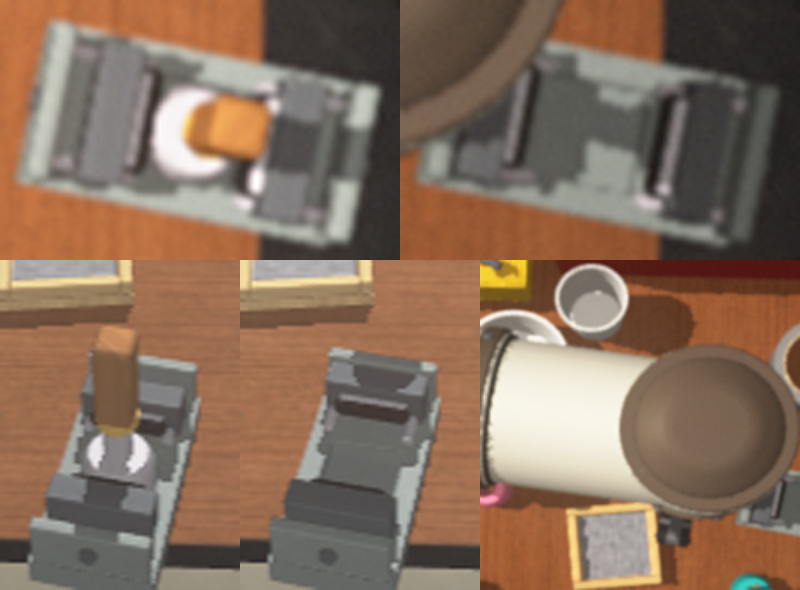

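The composite shows both jaws clearly pushed back: left nose strip display x 145→118, right block 272→290, several mm each. The pocket is empty. Now the gauge's tilt in the grip, numerically from the wrist image.

```bash
python3 - <<'E'
from h import *
o=readout.get_obs();T=o['eef_pos'];M=rot(o['tcp_rot'])
c=snap('wrist','w9.png');h=cv2.cvtColor(c['img'],cv2.COLOR_RGB2HSV)
G=T-M[:,2]*.019;ey=np.array([.17,.985,0])
for a in(-.3,-.15,0,.15,.3):   # + = foot toward +y
    ax=np.array([0,0,-1])*np.cos(a)+ey*np.sin(a)
    print(a,[tuple(np.round(proj(c,G+ax*s,True),0)) for s in(-.03,0,.03,.065,.095)])
m={'gold':(h[...,0]>=19)&(h[...,0]<=28)&(h[...,1]>110)&(h[...,2]>90),'wood':(h[...,0]>=5)&(h[...,0]<=18)&(h[...,1]>100)&(h[...,2]>60),'steel':(h[...,1]<50)&(h[...,2]>90)}
for k,v in m.items():
    v=v.copy();v[:, :200]=0;v[:,350:]=0
    n,l,s,ce=cv2.connectedComponentsWithStats(v.astype(np.uint8))
    print(k,[(s[i].tolist(),ce[i].round(0).tolist()) for i in range(1,n) if s[i][4]>25])
print('col 274:');
for r in range(100,400,5): print(r,c['img'][r,270:278].mean(0).astype(int),h[r,274],end=' | ')
E
```

```text
-0.3 [(np.float64(272.0), np.float64(352.0)), (np.float64(272.0), np.float64(293.0)), (np.float64(272.0), np.float64(248.0)), (np.float64(272.0), np.float64(208.0)), (np.float64(272.0), np.float64(182.0))]
-0.15 [(np.float64(272.0), np.float64(345.0)), (np.float64(272.0), np.float64(293.0)), (np.float64(272.0), np.float64(255.0)), (np.float64(272.0), np.float64(222.0)), (np.float64(272.0), np.float64(201.0))]
0 [(np.float64(272.0), np.float64(337.0)), (np.float64(272.0), np.float64(293.0)), (np.float64(272.0), np.float64(262.0)), (np.float64(272.0), np.float64(236.0)), (np.float64(273.0), np.float64(219.0))]
0.15 [(np.float64(272.0), np.float64(327.0)), (np.float64(272.0), np.float64(293.0)), (np.float64(272.0), np.float64(270.0)), (np.float64(272.0), np.float64(250.0)), (np.float64(273.0), np.float64(238.0))]
0.3 [(np.float64(272.0), np.float64(316.0)), (np.float64(272.0), np.float64(293.0)), (np.float64(272.0), np.float64(278.0)), (np.float64(272.0), np.float64(265.0)), (np.float64(273.0), np.float64(257.0))]
gold [([262, 250, 25, 6, 115], [274.0, 253.0])]
wood [([200, 12, 150, 285
[... 1666 characters left out ...]
13 142  90] | 295 [90 62 39] [ 13 144  92] | 300 [105  72  45] [ 14 143 105] | 305 [112  77  47] [ 13 148 112] | 310 [121  84  51] [ 14 148 122] | 315 [126  87  53] [ 14 145 128] | 320 [122  84  51] [ 14 150 122] | 325 [121  84  51] [ 14 143 121] | 330 [121  84  51] [ 14 148 121] | 335 [121  84  50] [ 15 148 121] | 340 [125  87  52] [ 15 147 125] | 345 [122  85  51] [ 14 144 124] | 350 [168 113  74] [ 12 142 169] | 355 [168 114  74] [ 13 144 167] | 360 [162 107  67] [ 12 148 162] | 365 [98 65 48] [ 11 132 104] | 370 [30 31 32] [98 31 33] | 375 [33 34 36] [110  21  36] | 380 [32 33 35] [100  23  34] | 385 [33 33 36] [120  26  39] | 390 [33 33 35] [105  14  37] | 395 [32 32 35] [110  23  34] |
```

```bash
python3 - <<'E'
from h import *
from scipy.optimize import least_squares
o=readout.get_obs();T=o['eef_pos'];M=rot(o['tcp_rot']);c=snap('wrist')
ey=np.array([.17,.985,0]);G=T-M[:,2]*.019
def pt(a,d,s,off):
    ax=np.array([0,0,-1])*np.cos(a)+ey*np.sin(a);n=ey*np.cos(a)+np.array([0,0,1])*np.sin(a)
    return G+ax*(s+d)+n*off
obs=[(-.030,-.011,348),(.028,-.011,257),(.095,-.021,215)]
r=least_squares(lambda p:[proj(c,pt(p[0],p[1]/100,s,f),True)[1]-v for s,f,v in obs],[0,0])
a,d=r.x[0],r.x[1]/100;print(a,d,r.fun.round(1));F=pt(a,d,.095,0);print('foot centre',F.round(4),'grip',G.round(4))
tgt=np.array([.4856,-.1669,.009]);e=tgt-F;print('move tool mm',(M.T@e*1000).round(1),'world',e.round(4))
print(o['wrist_torque'],o['ft_force'],proj(c,tgt,True))
E
```

```text
0.0927641590461171 -0.023009914977693557 [-3.1  9.3 -5. ]
foot centre [ 0.5603 -0.2261  0.1428] grip [ 0.5591 -0.2326  0.2145]
move tool mm [ 83.6  45.7 133.8] world [-0.0747  0.0592 -0.1338]
[-0.00440929  0.03219503  0.04995355] [ 0.41457343 -0.22341801 -2.97372257] (np.float64(348.45310696762397), np.float64(228.88454314866487))
```

```bash
python3 - <<'E'
from h import *
from scipy.optimize import least_squares
o=readout.get_obs();T=o['eef_pos'];M=rot(o['tcp_rot']);c=snap('wrist');im=c['img'];h=cv2.cvtColor(im,cv2.COLOR_RGB2HSV)
ey=np.array([.17,.985,0]);ex=np.array([.985,-.17,0]);G=T-M[:,2]*.019
def pt(a,d,s,off,x=0):
    ax=np.array([0,0,-1])*np.cos(a)+ey*np.sin(a);n=ey*np.cos(a)+np.array([0,0,1])*np.sin(a)
    return G+ax*(s+d)+n*off+ex*x
for obs in ([(.03,-.011,257),(.095,-.021,215)],[(-.03,-.011,348),(.03,-.011,257)],[(-.03,-.011,348),(.095,-.021,215)]):
    r=least_squares(lambda p:[proj(c,pt(p[0],p[1]/100,s,f),True)[1]-v for s,f,v in obs],[0,0]);a,d=r.x[0],r.x[1]/100
    w=[abs(proj(c,pt(a,d,s,0 if s>.05 else -.011,x),True)[0]-proj(c,pt(a,d,s,0 if s>.05 else -.011,-x),True)[0]) for s,x in((-.03,.011),(.028,.011),(.090,.021))]
    print(a.round(3),d.round(4),'widths',np.round(w,1),'foot',pt(a,d,.095,0).round(4))
# observed widths: rows
for r in(218,222,226,230,235,240,252,256,265,280,295,310,330,345,352,358,362):
    w=(h[r,:,1]<45)&(h[r,:,2]>85) if r<245 else (h[r,:,1]>100)
    x0=x1=274
    while w[x0-1]:x0-=1
    while w[x1+1]:x1+=1
    print(r,x0,x1,end='; ')
E
```

```text
0.173 -0.0105 widths [69.1 45.1 61.6] foot [ 0.5616 -0.2183  0.1312]
-0.027 -0.0162 widths [71.1 47.7 64.5] foot [ 0.5588 -0.2347  0.1358]
0.127 -0.0274 widths [80.7 50.5 66.8] foot [ 0.5606 -0.2241  0.1475]
218 263 285; 222 257 291; 226 253 295; 230 250 298; 235 248 301; 240 246 303; 252 264 284; 256 260 288; 265 252 296; 280 249 299; 295 246 301; 310 244 304; 330 245 302; 345 242 297; 352 242 305; 358 242 304; 362 254 294;
```

The consistent fit (widths agree) is a 0.17 rad tilt with the foot towards +y and the handle 10 mm higher in the pads. Carry it over the rest and turn the tool to make the gauge vertical.

Emit:
arm_command([
  {"jaw":-1,"translation":[42,26,0],"rotation":[0,0,0]},
  {"jaw":-1,"translation":[41.5,26.5,0],"rotation":[0,0,0]},
  {"jaw":-1,"translation":[0,-4.3,-0.4],"rotation":[0.173,0,0]},
  {"jaw":-1,"translation":[0,6.9,39.4],"rotation":[0,0,0]},
  {"jaw":-1,"translation":[0,0,0],"rotation":[0,0,0]},
])

```text
t: 13.6
eef_pos: [0.4826, -0.1701, 0.1538]
tcp_rot: [-0.011, 0.084, 0.993, -0.086]
ft_force: [-0.7, 0.5, -3.4]
width: 0.249
```

```bash
python3 - <<'E'
from h import *
o=readout.get_obs();T=o['eef_pos'];M=rot(o['tcp_rot']);G=T-M[:,2]*.025
print(o['t'],T.round(4),'G',G.round(4),o['ft_force'].round(1),M[:,2].round(3))
tg=np.array([.4856,-.1669,.009]);print((tg-G).round(4))
# gauge in top and side views
for n in('side','top'):
    c=snap(n,n+'_p.png');h=cv2.cvtColor(c['img'],cv2.COLOR_RGB2HSV)
    F=np.array([G[0],G[1],.09]);u,v=proj(c,F);print(n,'pred foot',round(u),round(v),'collar',np.round(proj(c,F+[0,0,.065]),0),'handle top',np.round(proj(c,F+[0,0,.125]),0))
    if n=='side':
        m=(h[...,0]>=19)&(h[...,0]<=28)&(h[...,1]>100)&(h[...,2]>60)
        k,l,s,ce=cv2.connectedComponentsWithStats(m.astype(np.uint8));print([(s[i].tolist(),ce[i].round(0).tolist()) for i in range(1,k) if s[i][4]>8 and abs(ce[i][0]-u)<50])
        for r in range(int(v)-100,int(v)+30,4):print(r,c['img'][r,int(u)-2:int(u)+3].mean(0).astype(int),end='|')
E
```

```text
13.6 [ 0.4826 -0.1701  0.1538] G [ 0.4835 -0.1659  0.1785] [-0.7  0.5 -3.4] [-0.036 -0.169 -0.985]
[ 0.0021 -0.001  -0.1695]
side pred foot 249 191 collar [247. 164.] handle top [245. 137.]
[([281, 167, 7, 3, 11], [284.0, 168.0]), ([243, 171, 11, 4, 25], [247.0, 173.0]), ([212, 256, 11, 4, 24], [217.0, 258.0])]
91 [58 57 57]|95 [59 57 57]|99 [59 57 57]|103 [59 57 57]|107 [60 57 58]|111 [60 57 57]|115 [60 57 57]|119 [61 57 58]|123 [60 56 56]|127 [61 57 58]|131 [79 75 75]|135 [141 138 136]|139 [151 148 145]|143 [136 100  72]|147 [118  88  65]|151 [112  87  68]|155 [114  88  70]|159 [112  87  69]|163 [114  88  69]|167 [114  88  69]|171 [122  91  67]|175 [140 129 121]|179 [140 134 136]|183 [140 134 136]|187 [141 135 136]|191 [149 143 145]|195 [148 142 143]|199 [146 140 141]|203 [169 117  85]|207 [181 152 112]|211 [132 121 109]|215 [177 174 176]|219 [182 179 182]|top pred foot 253 235 collar [251. 237.] handle top [248. 238.]
```

Emit:
arm_command([
  {"jaw":-1,"translation":[0,5.2,29.5],"rotation":[0,0,0]},
  {"jaw":-1,"translation":[0,5.2,29.5],"rotation":[0,0,0]},
  {"jaw":-1,"translation":[0,0,0],"rotation":[0,0,0]},
])

```text
t: 14.08
eef_pos: [0.4848, -0.1708, 0.0959]
tcp_rot: [-0.009, 0.085, 0.993, -0.086]
ft_force: [0.1, 0.3, -2.8]
width: 0.25
```

Emit:
arm_command([
  {"jaw":-1,"translation":[0,0.9,5],"rotation":[0,0,0]},
  {"jaw":-1,"translation":[0,0,0],"rotation":[0,0,0]},
])

```text
t: 14.32
eef_pos: [0.4862, -0.1702, 0.0923]
tcp_rot: [-0.006, 0.084, 0.993, -0.086]
ft_force: [-0.5, 0.3, -2.9]
width: 0.256
```

Emit:
arm_command([
  {"jaw":-1,"translation":[0,0.9,5],"rotation":[0,0,0]},
  {"jaw":-1,"translation":[0,0,0],"rotation":[0,0,0]},
])

```text
t: 14.58
eef_pos: [0.4851, -0.17, 0.086]
tcp_rot: [-0.007, 0.084, 0.993, -0.086]
ft_force: [0.0, 1.1, -3.4]
width: 0.252
```

Emit:
arm_command([
  {"jaw":-1,"translation":[0,0.6,3],"rotation":[0,0,0]},
  {"jaw":-1,"translation":[0,0,0],"rotation":[0,0,0]},
])

```text
t: 14.82
eef_pos: [0.4858, -0.17, 0.0839]
tcp_rot: [-0.007, 0.084, 0.993, -0.086]
ft_force: [-2.2, 1.5, 4.4]
width: 0.252
```

Emit:
arm_command([
  {"jaw":-1,"translation":[0,0.6,3],"rotation":[0,0,0]},
  {"jaw":-1,"translation":[0,0,0],"rotation":[0,0,0]},
])

```text
t: 15.08
eef_pos: [0.486, -0.1701, 0.0838]
tcp_rot: [-0.006, 0.084, 0.993, -0.087]
ft_force: [-7.5, 6.6, 24.8]
width: 0.253
```

Emit:
arm_command([
  {"jaw":-1,"translation":[0,0.6,3],"rotation":[0,0,0]},
  {"jaw":-1,"translation":[0,0,0],"rotation":[0,0,0]},
])

```text
t: 15.32
eef_pos: [0.4863, -0.1705, 0.0837]
tcp_rot: [-0.006, 0.083, 0.993, -0.089]
ft_force: [-13.2, 8.5, 41.9]
width: 0.252
```

Emit:
arm_command([
  {"jaw":-1,"translation":[0,-1.2,-6],"rotation":[0,0,0]},
  {"jaw":-1,"translation":[0,0,0],"rotation":[0,0,0]},
])

```text
t: 15.58
eef_pos: [0.4861, -0.1699, 0.0839]
tcp_rot: [-0.006, 0.084, 0.993, -0.086]
ft_force: [-1.7, 3.7, 7.5]
width: 0.254
```

```bash
python3 - <<'E'
from h import *
import pickle
o=readout.get_obs();T=o['eef_pos'];M=rot(o['tcp_rot']);G=T-M[:,2]*.019
print(T,o['ft_force'])
c=snap('side','side_q.png');h=cv2.cvtColor(c['img'],cv2.COLOR_RGB2HSV)
ey=np.array([.17,.985,0])
# calibrate: seated collar in side0/s1: gauge at fixture, underside .006
for f,p,us in(('side0.png',np.array([.5365,-.3665,0]),(.006,)),('side_q.png',np.array([G[0],G[1],0]),(.009,.020))):
    im=cv2.imread('pics/'+f);hh=cv2.cvtColor(im,cv2.COLOR_BGR2HSV)
    for z in us:
        u,v=proj(c,p-ey*.011+[0,0,z+.065]);u2,v2=proj(c,p-ey*.021+[0,0,z]);u3,v3=proj(c,p-ey*.011+[0,0,z+.125]);print(f,z,'collar',round(u,1),round(v,1),'foot edge',round(u2),round(v2,1),'top',round(v3,1))
    for r in range(int(v)-8,int(v2)+14,2):print(r,im[r,int(u)-2:int(u)+3].mean(0).astype(int)[::-1],end='|')
    print()
c=snap('top');print('rest ctr px',proj(c,[.4856,-.1669,.009]))
E
```

```text
[ 0.48609605 -0.16989814  0.08389204] [-1.72921401  3.65903719  7.5074412 ]
side0.png 0.006 collar 268.9 281.1 foot edge 269 310.0 top 255.9
273 [117  88  65]|275 [117  88  65]|277 [117  88  64]|279 [118  88  65]|281 [152 124  77]|283 [149 130 101]|285 [137 132 134]|287 [142 137 140]|289 [142 137 140]|291 [133 128 130]|293 [132 127 129]|295 [132 127 129]|297 [126 122 124]|299 [71 68 67]|301 [78 75 74]|303 [77 75 75]|305 [78 77 77]|307 [82 81 82]|309 [79 78 78]|311 [79 78 78]|313 [79 78 78]|315 [91 91 89]|317 [97 99 97]|319 [106 109 107]|321 [100 102  99]|
side_q.png 0.009 collar 249.8 201.4 foot edge 250 228.7 top 177.1
side_q.png 0.02 collar 249.5 197.2 foot edge 250 224.7 top 172.4
189 [123  92  68]|191 [123  92  68]|193 [123  92  68]|195 [124  93  68]|197 [124  93  68]|199 [125  93  68]|201 [159 131  81]|203 [148 128 110]|205 [167 155 141]|207 [164 158 160]|209 [169 164 166]|211 [158 152 154]|213 [158 152 154]|215 [150 144 145]|217 [150 144 145]|219 [148 141 143]|221 [147 141 142]|223 [145 140 140]|225 [144 138 139]|227 [135 130 130]|229 [117 113 112]|231 [138 121  99]|233 [167 141 105]|235 [161 136 101]|237 [149 126  94]|
rest ctr px (np.float64(255.43744989639228), np.float64(232.81823262340023))
```

The collar at row 201 and the foot edge at row 229 match the floor prediction (201.4 / 228.7), so the gauge is upright on the felt. Release and back off.

Emit:
arm_command([
  {"jaw":0.4,"translation":[0,0,0],"rotation":[0,0,0]},
  {"jaw":0.4,"translation":[0,0,0],"rotation":[0,0,0]},
  {"jaw":0.4,"translation":[0,0,0],"rotation":[0,0,0]},
  {"jaw":0.4,"translation":[0,0,-10],"rotation":[0,0,0]},
  {"jaw":0.4,"translation":[0,0,-25],"rotation":[0,0,0]},
])

```text
t: 16.3
eef_pos: [0.4855, -0.1641, 0.1173]
tcp_rot: [-0.009, 0.084, 0.993, -0.086]
ft_force: [0.8, -0.2, -0.1]
width: 0.701
```

Emit:
arm_command([
  {"jaw":0.4,"translation":[0,0,-50],"rotation":[0,0,0]},
  {"jaw":0.4,"translation":[0,0,-50],"rotation":[0,0,0]},
  {"jaw":0.4,"translation":[50,0,-30],"rotation":[0,0,0]},
  {"jaw":0.4,"translation":[55,0,0],"rotation":[0,0,0]},
  {"jaw":0.4,"translation":[55,0,0],"rotation":[0,0,0]},
])

```text
t: 16.92
eef_pos: [0.3309, -0.1149, 0.2462]
tcp_rot: [-0.007, 0.084, 0.993, -0.086]
ft_force: [-0.2, 1.1, 1.5]
width: 0.698
```

Emit:
arm_command([
  {"jaw":0.4,"translation":[0,0,0],"rotation":[0,0,0]},
  {"jaw":0.4,"translation":[0,0,0],"rotation":[0,0,0]},
  {"jaw":0.4,"translation":[0,0,0],"rotation":[0,0,0]},
])

```text
t: 17.3
eef_pos: [0.3333, -0.1149, 0.2457]
tcp_rot: [-0.007, 0.084, 0.993, -0.086]
ft_force: [1.1, 0.6, -0.7]
width: 0.702
```

```bash
python3 - <<'E'
from h import *
o=readout.get_obs();print(o['t'],o['eef_pos'].round(3),o['ft_force'].round(1),abs(o['qvel']).max())
for n in('side','top'):
    c=snap(n,n+'_e.png');h=cv2.cvtColor(c['img'],cv2.COLOR_RGB2HSV);p=np.array([.4865,-.1665,.009])
    u,v=proj(c,p+[0,0,.125]);print(n,'pred top',round(u),round(v))
    lo=18 if n=='side' else 14
    wood=(h[...,0]>=8)&(h[...,0]<=17)&(h[...,1]>(90))&(h[...,2]>60)
    roi=np.zeros_like(wood);roi[int(v)-20:int(v)+50,int(u)-25:int(u)+25]=1
    gold=(h[...,0]>=18)&(h[...,0]<=28)&(h[...,1]>90)&roi
    for k,m in(('wood',wood&roi),('gold',gold)):
        q,l,s,ce=cv2.connectedComponentsWithStats(m.astype(np.uint8));print(k,[(s[i].tolist(),ce[i].round(1).tolist(),(onz(c,*ce[i],.134)[:2].round(3).tolist() if n=='top' else '')) for i in range(1,q) if s[i][4]>10])
# spare unchanged?
A=cv2.imread('pics/side0.png');B=cv2.imread('pics/side_e.png')
T=A[185:248,320:347];r=cv2.matchTemplate(B[175:258,310:357],T,5);print('spare',cv2.minMaxLoc(r)[1:4:2])
E
```

```text
17.3 [ 0.333 -0.115  0.246] [ 1.1  0.6 -0.7] 0.012082685531623736
side pred top 250 174
wood [([224, 153, 50, 70, 2701], [247.3, 180.0], ''), ([235, 207, 9, 5, 18], [239.1, 208.9], ''), ([262, 206, 9, 4, 24], [266.3, 207.6], '')]
gold [([247, 197, 11, 6, 28], [252.1, 200.4], ''), ([270, 204, 4, 19, 45], [271.4, 212.3], ''), ([231, 206, 14, 17, 52], [234.6, 211.8], '')]
top pred top 252 234
wood [([226, 214, 50, 70, 1491], [247.9, 266.4], [0.434, -0.162]), ([234, 214, 12, 41, 66], [236.5, 232.7], [0.488, -0.142]), ([244, 228, 16, 14, 173], [251.2, 234.1], [0.487, -0.166])]
gold [([229, 214, 47, 46, 361], [244.8, 245.8], [0.468, -0.156])]
spare (0.9998759031295776, (10, 10))
```

```bash
python3 -c "
from rig import close_job
print(close_job())"
```

```text
the job is handed in; nothing more can be done
None
```

The gauge from the fixture is standing in the wooden rest, released and upright, and the job is handed in. I gripped it by its handle, leaned it about 16° (0.28 rad) to each side with its foot down, then drew it out and stood it in the rest.

**Last checks:**
- **Position:** the handle's top is within 2 mm of the rest's centre in the top view. In the side view, just before release, the collar and foot edge matched an upright gauge on the felt.
- **Spare gauge:** it had not moved; its image matches the first picture.
- **Arm and time:** the arm is clear of everything, and the job took about 17 of the 51 s.

**What went wrong or disagreed:**
- **Over-leaning:** I then leaned further to both sides for margin (0.33 rad), and the foot climbed onto the pocket's rim. By my estimate it stayed under the 14 mm limit, but I did not measure the height directly. The handle also turned about 10° in the pads, so I tilted the tool to set the gauge upright before lowering it.
- **Jaw travel:** the two estimates for the -y jaw disagreed: about 2.5 mm from the shadowed side views, about 7 mm from the clear top view at the end. Both are over 2 mm. The +y jaw is back about 10 mm.
- **Grip height:** a wrist-camera estimate put the handle 10 mm higher in the pads; contact in the rest and the side view showed it had hardly slipped.

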